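# Fit a filter cartridge and throttle its valve to the red mark

## Task

Take the green-banded filter cartridge out of the white rack and set its cone fully home and upright in the steel cup of the filtration station, leaving the valve alone until that is done. Then turn the blue valve handle counterclockwise until its white-tipped end lines up with the red index tab on the dial, and let go. Leave the orange cartridge and everything else where it stands.

Things in the scene. Friction and masses are not known exactly. Their poses are not given: they have to be found in the camera images.
- station: Filtration station, fixed: white base 120 x 250 x 28 mm (x, y, z) carrying a steel cup near its -y end and a valve near its +y end. Origin: centre of its underside, z up. The cup's axis is at (0, -70) mm in this frame; the cup is 52 mm across outside, its rim 60 mm above the table. The valve axis is at (0, 65) mm.
- seat (a point): Where the cartridge's origin lies when its cone is fully home in the steel cup: on the cup's axis, 38.25 mm above the table, 21.75 mm below the rim. The cup's inside tapers like the cone, from 41 mm across at the rim to 15.6 mm, 19 mm below it (wall 34 degrees from vertical). When home, the cartridge's flange stands 8 mm clear of the rim.
- valve_axis (a point): Point on the valve's vertical turning axis, in the middle of the blue handle's height, 78 mm above the table. Axes as the station's. Under the handle are a hub 24 mm across and, 55 mm above the table, the white dial, 100 mm across, with black ticks every 10 degrees; a thin collar on the dial's edge rises to 59 mm.
- handle_tip (a point): White-tipped end of the blue valve handle, at mid-height, 42 mm from the axis. Its frame turns with the handle; the white-tipped end looks along -x. The handle is a flat-sided bar 14 mm wide, from 66 to 90 mm above the table, reaching 34 mm from the axis at the blunt end and 42 mm at the white-tipped end (last 16 mm white, 10 mm wide).
- valve (a joint): Valve opening in rad: 0 shut (white-tipped end along the station's -x), growing counterclockwise seen from above to 1.57 fully open (white-tipped end along the station's -y, towards the cup). Turns with about 0.12 N m of friction and stays where it is left.
- index_tip (a point): Outer end of the red index tab, 69 mm from the valve axis, 57.5 mm above the table. The tab, 9 mm wide and 26 mm long, is fixed for the run and points radially outward along this frame's -x: the wanted direction of the handle's white-tipped end (an opening between 0.75 and 1.35 rad). Its top is at 60 mm.
- rack: White cartridge rack, fixed: 100 x 200 mm (x, y), top 62 mm above the table, two holes 46 mm across at y = -50 and +50 mm. Origin: centre of its underside.
- filter_green: Filter cartridge to be fitted, with a green band and a green disc on top, loose, 60 to 130 g. Origin: centre of the small end of its cone, z up through its top; round about z. Grey cone from 12 mm across at z = 0 to 44 mm at z = 24 mm, straight to 30 mm, flange 54 mm across from 30 to 36 mm, then a white cylinder 38 mm across from 36 to 88 mm. It hangs upright by its flange in one of the rack's two holes, origin 32 mm and top 120 mm above the table.
- filter_orange: Identical cartridge with an orange band, loose, in the other rack hole; not to be used.
- wash_bottle: Clear bottle with a red cap, loose bystander, 62 mm across, 170 mm high; origin under its centre.
- white_bottle: Slim white bottle, loose bystander, 44 mm across, 120 mm high; origin under its centre.
- beaker: Glass beaker, loose bystander, 64 mm across, 85 mm high; origin under its centre.
- jar: Small amber jar with a grey cap, loose bystander, 48 mm across, 55 mm high; origin under its centre.
- spatula: Flat steel lab spatula, loose bystander, 172 mm long, 14 mm wide, 5 mm thick, lying along its x; origin under its middle.
There are look-alikes about, which are no part of the job. Leave any purple or yellow look-alike of the filter_green alone.

How it is judged (in metres and radians):
On the way, in this order (a step that is already met when the one before it is completed fails the run):
1. the green cartridge is home in the cup while the valve is still below 0.5 rad (horizontal distance between filter_green and seat below 0.003 m and z of filter_green in the frame of seat between -0.004 and 0.003 m and angle between filter_green's own z axis and vertical below 0.06 rad and value of joint valve below 0.5 rad), for 0.2 s.
2. the handle points at the red tab, the cartridge still home (horizontal distance between filter_green and seat below 0.003 m and z of filter_green in the frame of seat between -0.004 and 0.003 m and angle between filter_green's own z axis and vertical below 0.06 rad and angle between the x axis of handle_tip and the x axis of index_tip, either way round below 0.1 rad), for 0.2 s.
At the end, for the whole second after the job is handed in: The green cartridge is home in the steel cup (within 3 mm sideways, less than 3 mm high, under 0.06 rad of tilt) and at rest, and the handle's white-tipped end is within 0.1 rad of the red tab's direction and still (all of step 2 and velocity of joint valve between -0.05 and 0.05 rad/s and linear speed of filter_green below 0.02 m/s); the robot touches nothing.
It fails at once if the orange cartridge is shifted more than 20 mm (distance of filter_orange from where it was at the start of the episode above 0.02 m).
It fails at once if a bystander is shifted more than 30 mm (distance of any of wash_bottle, white_bottle, beaker, jar, spatula from where it was at the start of the episode above 0.03 m).
It fails at once if an upright bystander is tipped (angle between any of wash_bottle, white_bottle, beaker, jar's own z axis and vertical above 0.4 rad).
It also fails if it takes over 48 s, if anything falls off the work surface, if the arm or the gripper's body presses on something with over 40 N, if the wrist force passes 120 N, or if a joint passes its speed limit or range.

## Robot

A 6-joint arm with a two-finger parallel gripper is mounted at the origin on the work surface. World frame = base frame: x ahead of the robot, y to its left, z up, the work surface at z = 0. Lengths are in mm, angles in rad, forces in N, time in s.
With the tool pointing down it reaches from about 425 to 950 mm from the base axis. Payload 3.5 kg.
Tool frame: the origin (TCP) lies midway between the tips of the shut fingers; the grasp point (between the pads) lies 19 mm behind it (bot.grip_depth is the distance from the TCP to the grasp point, in mm); z points along the fingers, y is the direction in which the jaws open and shut (so a half turn about z gives the same grasp; the last joint's range is limited). The gripper opens to 85 mm and grips with 20 to 120 N. Pads are 22 mm wide; open, the fingers measure 114 mm over their backs; the gripper's body (76 mm by 85 mm) begins 54 mm behind the grasp point. The pads swing forward as they close: fully open they stand 13 mm farther back than shut.
Start: joints at [-1.475, 0.286, 1.577, -0, 1.279, -0.15], TCP at [164.274, -654.691, 231.325] pointing down, gripper open.
Joint ranges: [-2.77, 2.77], [-0.9, 2.22], [0.21, 2.48], [-1.53, 4.67], [0.24, 2.81], [-2.84, 2.84]. Speed limits (rad/s): [2.79, 2.79, 3.14, 3.14, 3.14, 3.14].

## Interface

Orientations are given as a unit quaternion [x, y, z, w].
In Python, from workcell import bot gives the robot as it stands.
- The arm moves only by the shell command python3 -m creep 'ROWS' [FORCE]. ROWS is a JSON object of lists of equal length, an entry for each row: "rotation": the turn, a rotation vector about the tool's x, y, z in degrees, a list of three; "dp": the shift along the tool's x, y, z in mm, a list of three; "grip": the finger opening in mm, from 0 to 85.4. A call has 1 to 8 rows; each row is the pose to reach, as a shift and turn from the pose commanded when the call began, along the tool's axes at that moment; what a row does not reach only later rows make up. A row lasts 1/8 s, in which the tool goes at most 62.5 mm and 10.7 degrees, less where a joint would pass 70% of its speed; a pose out of reach is approached as far as the arm can. A call with a gripper value outside its range is refused whole. The fingers move at their own pace and stop on an object; FORCE is the grip in N (left out, the last holds). Time passes only in rows, so rows that repeat a pose let the fingers close. It gives the time, the measured TCP pose, the force and the opening at its end, in the units of the state.
- bot.observe(): the state, without advancing time (a new reading comes with each control period).
- bot.read_camera(name): name is "scene" or "side" or "wrist"; returns a dict with "color" (400x640x3 uint8, red, green, blue), "vfov" (degrees; the focal length in pixels is half the picture's height over the tangent of half this angle, whatever the lens; pixels are square), "cx", "cy" (the principal point, pixels), "T" (4x4, takes a point from camera to world coordinates); the wrist camera has in their place "hand_eye" (4x4, takes a point from camera to tool coordinates, whose origin is the TCP and whose axes are the flange's). Camera axes: x right, y down, z forward; pixel columns grow to the right and rows downward; lengths in mm; the calibration is good to about 2 mm. The wrist camera is an equidistant fisheye: a pixel r from the principal point sees the ray r / f radians off the axis. A picture is of the moment at which its call begins: read the wrist's pose just before it. There is no depth.
- bot.finish_job(): hands the job in, once; it reports no verdict.
The state is a dict: "t": time; "qpos": joint angles; "joint_vel": joint speeds; "joint_efforts": joint torques, N m; "tool_pos": TCP position; "tcp_rot": TCP orientation; "ft_force": force on the tool from outside, world axes, zero at the start; "wrist_torque": the same for the moment, N m; "finger_gap": finger opening in mm.
Only numpy, scipy, OpenCV 4.12 (cv2) and the standard library are available. Lean on these libraries where they do the work, as an engineer would, in place of code of your own. Each camera call takes 0.05 s, during which the arm holds its last target.

## Working session

There is one attempt and no reset: what is moved stays moved. The work goes in short steps, Python scripts to look and compute and a shell command to move; the robot and the scene stay as the last step left them, time stands still between calls to the robot, and variables do not carry over. Pictures are saved under pics/ and viewed, and the job is handed in when it is done.

```bash
mkdir -p pics; ls; cat > h.py <<'E'
import numpy as np, cv2, json
from workcell import bot
from scipy.spatial.transform import Rotation as R
def save(name,im): cv2.imwrite('pics/'+name+'.png',cv2.cvtColor(im,cv2.COLOR_RGB2BGR))
E
python3 - <<'E'
from h import *
s=bot.observe(); print(s)
for n in ['scene','side','wrist']:
    c=bot.read_camera(n); save(n+'0',c['color']); np.save(n+'0.npy',c,allow_pickle=True)
    print(n,{k:(np.round(v,3).tolist() if k!='color' else 0) for k,v in c.items()})
E
```

```text
pics
{'t': 0.0, 'qpos': array([-1.47500101e+00,  2.87215112e-01,  1.57818507e+00,  2.70941956e-05,
        1.27860353e+00, -1.50009811e-01]), 'joint_vel': array([-0.00080407,  0.0011774 ,  0.00213333,  0.00029913,  0.00015531,
       -0.00073114]), 'joint_efforts': array([ 1.19680622e-03, -4.05983198e+01, -2.92626733e+01, -9.68571408e-05,
        5.85433198e-03, -4.80337157e-07]), 'tool_pos': array([ 164.21739973, -654.03823577,  229.9098445 ]), 'tcp_rot': array([ 9.92456741e-01,  1.22589411e-01,  4.56379693e-05, -1.20473384e-03]), 'ft_force': array([ 0.13768767, -0.45092982, -0.24318482]), 'wrist_torque': array([ 0.01852592, -0.0686386 ,  0.02644588]), 'finger_gap': 85.08504994979161}
scene {'color': 0, 'vfov': 55.918, 'cx': 321.027, 'cy': 201.328, 'T': [[0.8, 0.389, -0.456, 989.671], [0.599, -0.503, 0.623, -518.6], [0.013, -0.772, -0.635, 684.399], [0.0, 0.0, 0.0, 1.0]]}
side {'color': 0, 'vfov': 55.642, 'cx': 318.619, 'cy': 199.463, 'T': [[-0.934, -0.263, 0.24, 321.699], [-0.356, 0.691, -0.629, 660.78], [-0.0, -0.673, -0.739, 802.671], [0.0, 0.0, 0.0, 1.0]]}
wrist {'color': 0, 'vfov': 65.706, 'cx': 317.485, 'cy': 197.045, 'hand_eye': [[0.001, -0.945, -0.326, 84.86], [1.0, 0.001, 0.001, 1.359], [-0.0, -0.326, 0.945, -142.87], [0.0, 0.0, 0.0, 1.0]]}
```

View pics/scene0.png

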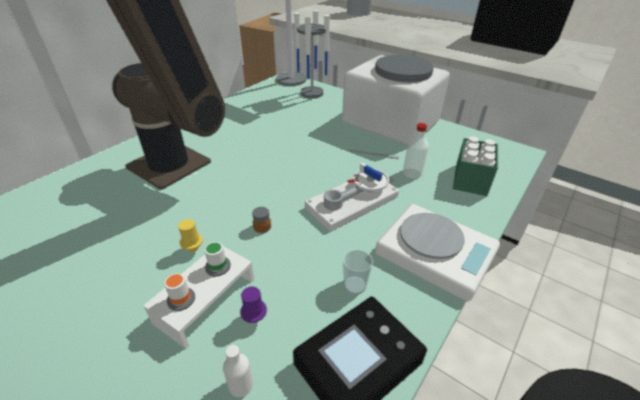

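View pics/side0.png

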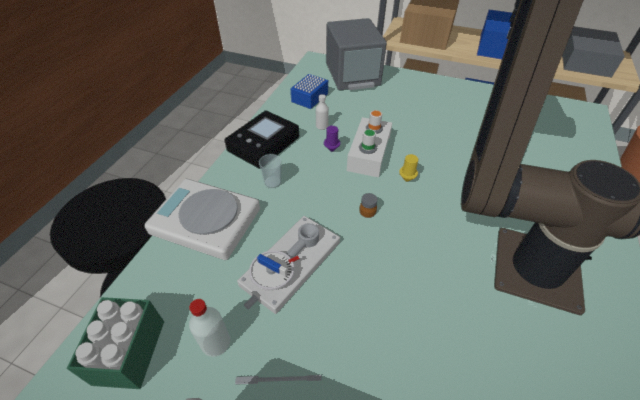

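View pics/wrist0.png

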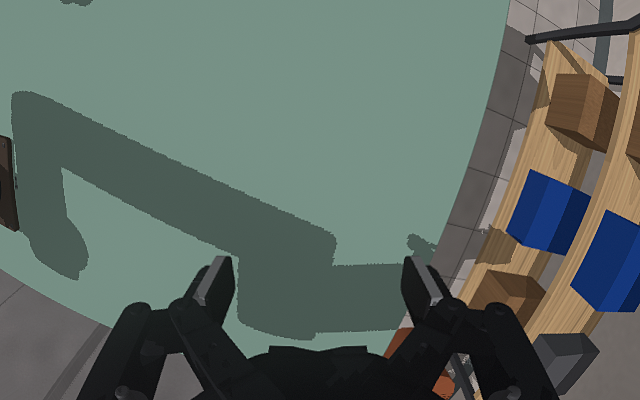

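Scene view: green cartridge at about (214,250), orange (177,290), station (350,195), jar (261,220), beaker (357,270). The yellow and purple cartridges are look-alikes. The side view shows the same layout. I'll enlarge both.

```bash
python3 - <<'E'
from h import *
a=np.load('scene0.npy',allow_pickle=True).item()['color']; b=np.load('side0.npy',allow_pickle=True).item()['color']
f=lambda im,x,y,w,h,k:cv2.resize(im[y:y+h,x:x+w],None,fx=k,fy=k,interpolation=cv2.INTER_CUBIC)
save('z_scene_st',f(a,295,155,110,80,7)); save('z_scene_rk',f(a,140,205,120,145,4))
save('z_side_st',f(b,230,210,120,105,5)); save('z_side_rk',f(b,315,90,115,140,4))
E
```

```text
(no output)
```

View pics/z_scene_st.png

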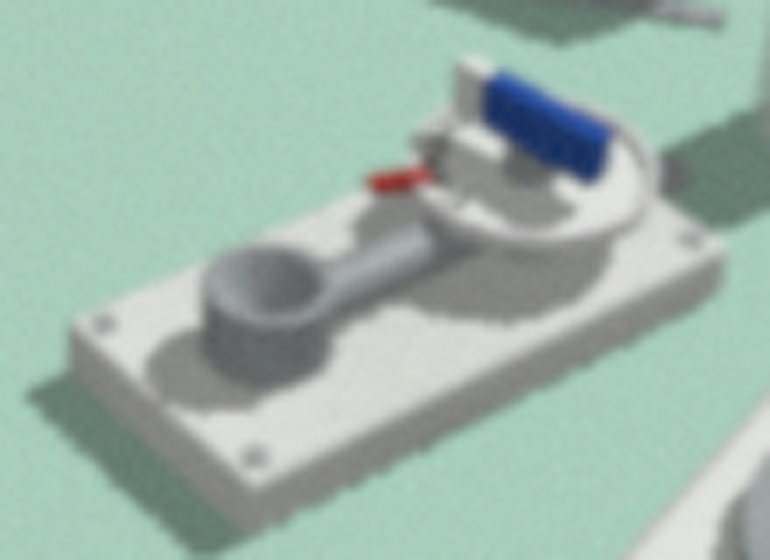

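View pics/z_side_st.png

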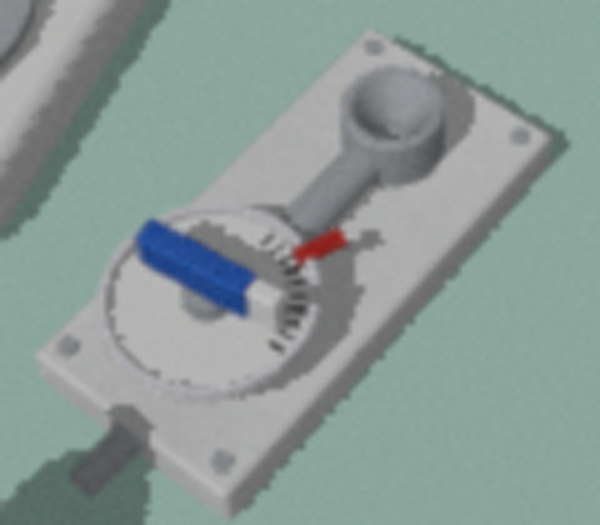

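View pics/z_scene_rk.png

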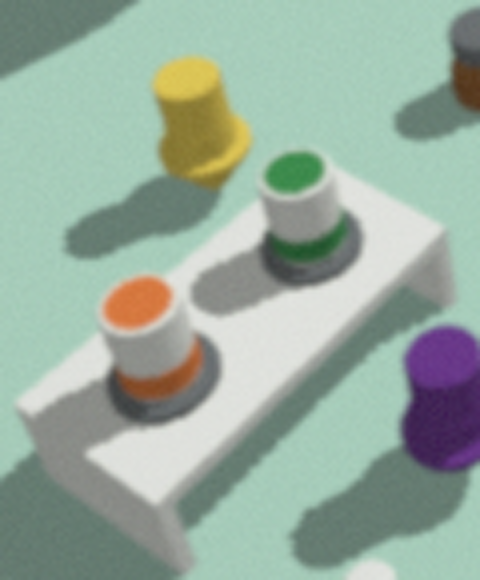

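View pics/z_side_rk.png

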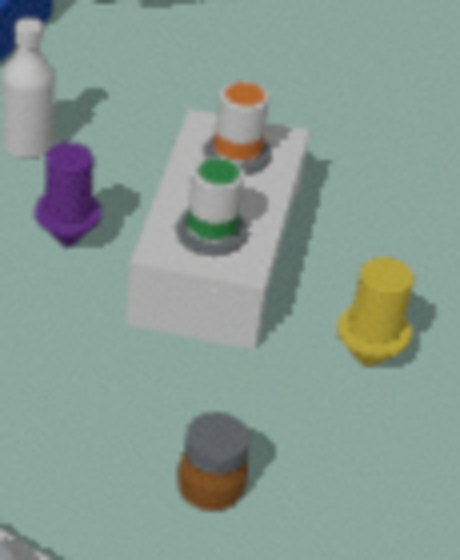

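```bash
cat >> h.py <<'E'
def ray(c,p):
    f=200/np.tan(np.radians(c['vfov'])/2); d=np.array([(p[0]-c['cx'])/f,(p[1]-c['cy'])/f,1]); T=np.array(c['T'])
    return T[:3,3],T[:3,:3]@d
def onz(c,p,z):
    o,d=ray(c,p); return o+d*(z-o[2])/d[2]
def tri(c1,p1,c2,p2):
    o1,d1=ray(c1,p1);o2,d2=ray(c2,p2)
    A=np.stack([d1,-d2],1); t=np.linalg.lstsq(A,o2-o1,rcond=None)[0]
    a,b=o1+t[0]*d1,o2+t[1]*d2; return (a+b)/2, np.linalg.norm(a-b)
E
cat > m.py <<'E'
from h import *
S=np.load('scene0.npy',allow_pickle=True).item();D=np.load('side0.npy',allow_pickle=True).item()
un=lambda p,k,o:((p[0]+.5)/k-.5+o[0],(p[1]+.5)/k-.5+o[1])
ss=lambda x,y:un((x,y),7,(295,155)); ds=lambda x,y:un((x,y),5,(230,210))
sr=lambda x,y:un((x,y),4,(140,205)); dr=lambda x,y:un((x,y),4,(315,90))
def both(n,a,b,z):
    t,e=tri(S,a,D,b); print(n,'scene',onz(S,a,z)[:2].round(1),'side',onz(D,b,z)[:2].round(1),'tri',t.round(1),round(e,1))
both('green',sr(294,172),dr(218,172),120)
both('orange',sr(138,302),dr(244,94),120)
both('rim',ss(266,284),ds(393,107),60)
both('dial',ss(535,152),ds(213,301),59)
both('redtip',ss(370,184),ds(343,237),60)
for n,a,b in [('c1',(72,325),(548,135)),('c2',(255,487),(370,35)),('c3',(725,255),(40,352))]:
    both(n,ss(*a),ds(*b),28)
print('c4',onz(D,ds(230,495),28))
E
python3 m.py
```

```text
green scene [ 499.2 -219.2] side [ 499.5 -217.7] tri [ 499.3 -218.8  119.5] 1.0
orange scene [ 506.  -318.7] side [ 507.2 -318.2] tri [ 506.8 -318.6  120.1] 1.1
rim scene [550.  132.9] side [549.1 136. ] tri [549.3 134.7  58.4] 0.8
dial scene [585.9 271.3] side [584.5 267.1] tri [585.4 268.6  60.4] 3.2
redtip scene [545.7 210.6] side [542.5 214.9] tri [543.5 213.5  57.4] 0.6
c1 scene [482.3  98.7] side [478.7 101.9] tri [479.8 100.7  25.6] 1.4
c2 scene [593.4  66.9] side [588.3  73.1] tri [590.3  70.3  23.8] 1.3
c3 scene [664.3 296.1] side [658.5 304. ] tri [661.3 301.9  23. ] 1.2
c4 [545.90073323 337.0902233   28.        ]
```

```bash
cat >> m.py <<'E'
print()
both('yellow top',sr(187,78),dr(388,275),88)
both('jar top',(261,212),dr(217,430),55)
both('tip end top',ss(468,68),ds(272,288),90)
both('tip end bot-ish',ss(605,145),ds(150,230),90)
both('redinner',ss(430,172),ds(297,258),60)
both('purple top',sr(445,355),dr(70,155),88)
for n,c in (('S',S),('D',D)):
    h=cv2.cvtColor(c['color'],cv2.COLOR_RGB2HSV)
    for k,lo,hi in (('blue',(108,150,60),(125,255,255)),('red',(0,150,80),(6,255,255))):
        m=cv2.inRange(h,lo,hi)
        x0,y0,x1,y1=(300,160,395,230) if n=='S' else (235,215,310,300)
        q=np.zeros_like(m);q[y0:y1,x0:x1]=m[y0:y1,x0:x1]
        ys,xs=np.nonzero(q); print(n,k,len(xs)); 
        P=np.array([onz(c,p,90 if k=='blue' else 60)[:2] for p in zip(xs,ys)]); w,v=np.linalg.eigh(np.cov(P.T)); print(P.mean(0),np.degrees(np.arctan2(v[1,1],v[0,1])))
E
python3 m.py | sed -n '/^$/,$p'
```

```text
yellow top scene [ 365.3 -190.2] side [ 363.5 -188.2] tri [ 363.7 -189.5   86.7] 0.4
jar top scene [442.8 -28.9] side [441.2 -31.6] tri [442.1 -29.8  55.8] 2.7
tip end top scene [554.4 265.6] side [552.3 268.4] tri [553.  267.6  88.4] 0.5
tip end bot-ish scene [625.  252.9] side [615.9 260.3] tri [620.  258.3  84.8] 4.4
redinner scene [560.2 232.2] side [557.8 233.1] tri [558.9 232.9  59. ] 1.6
purple top scene [ 621.3 -238.3] side [ 620.  -238.8] tri [ 620.5 -238.5   87.8] 1.3
S blue 114
[599.99025789 249.63811534] 159.9844575353672
S red 4
[551.52864815 217.27805554] 72.4814168340214
D blue 184
[588.89222266 270.14482507] 165.8646687336651
D red 28
[550.87370611 222.82967103] 49.17951602757677
```

```bash
python3 -m creep '{"dp":[[431,-341,20],[431,-341,20],[431,-341,20],[431,-341,20],[431,-341,20],[431,-341,20],[431,-341,20],[431,-341,20]],"rotation":[[0,0,-61],[0,0,-61],[0,0,-61],[0,0,-61],[0,0,-61],[0,0,-61],[0,0,-61],[0,0,-61]],"grip":[85,85,85,85,85,85,85,85]}'
```

```text
t: 1.15
tool_pos: [469.7, -256.8, 213.0]
tcp_rot: [0.793, 0.609, 0.0, 0.0]
ft_force: [0.5, -0.2, -0.0]
finger_gap: 85.0
```

```bash
python3 -m creep '{"dp":[[0,0,0]],"rotation":[[0,0,0]],"grip":[85]}'; cat >> h.py <<'E'
def to(target,yaw=None):
    s=bot.observe(); r=R.from_quat(s['tcp_rot']).as_matrix()
    d=r.T@(np.array(target)-s['tool_pos']); y=np.degrees(np.arctan2(r[1,0],r[0,0]))
    print('t',round(s['t'],2),'pos',s['tool_pos'].round(1),'yaw',y.round(1),'z',r[:,2].round(3),'dp',d.round(1),'rotz',None if yaw is None else round(y-yaw,1),'F',s['ft_force'].round(1),'gap',round(s['finger_gap'],1))
def wpix(c,s,p):
    f=200/np.tan(np.radians(c['vfov'])/2); T=np.eye(4);T[:3,:3]=R.from_quat(s['tcp_rot']).as_matrix();T[:3,3]=s['tool_pos']
    T=T@np.array(c['hand_eye']); q=T[:3,:3].T@(np.array(p)-T[:3,3]); th=np.arctan2(np.hypot(q[0],q[1]),q[2]); a=np.arctan2(q[1],q[0])
    return np.array([c['cx']+f*th*np.cos(a),c['cy']+f*th*np.sin(a)])
def wray(c,s,p,z):
    f=200/np.tan(np.radians(c['vfov'])/2); T=np.eye(4);T[:3,:3]=R.from_quat(s['tcp_rot']).as_matrix();T[:3,3]=s['tool_pos']
    T=T@np.array(c['hand_eye']); u=np.array([p[0]-c['cx'],p[1]-c['cy']]); rr=np.hypot(*u)+1e-9; th=rr/f
    d=T[:3,:3]@np.r_[np.sin(th)*u/rr,np.cos(th)]; return T[:3,3]+d*(z-T[2,3])/d[2]
E
python3 - <<'E'
from h import *
s=bot.observe();c=bot.read_camera('wrist');save('w1',c['color']);np.save('w1.npy',[c,s],allow_pickle=True)
to([499.3,-218.8,150],75)
h=cv2.cvtColor(c['color'],cv2.COLOR_RGB2HSV)
m=cv2.inRange(h,(50,150,40),(75,255,255))
n,l,st,ce=cv2.connectedComponentsWithStats(m)
for i in range(1,n):
    if st[i,4]>60: print(st[i],ce[i],wray(c,s,ce[i],120))
E
```

```text
t: 1.27
tool_pos: [470.5, -254.9, 212.6]
tcp_rot: [0.791, 0.612, 0.0, -0.001]
ft_force: [-0.3, 0.1, 0.3]
finger_gap: 85.0
t 1.32 pos [ 469.6 -256.7  212.7] yaw 75.3 z [-0.001  0.    -1.   ] dp [44.2 19.2 62.7] rotz 0.3 F [-0.4 -0.2  0.2] gap 85.3
```

View pics/w1.png

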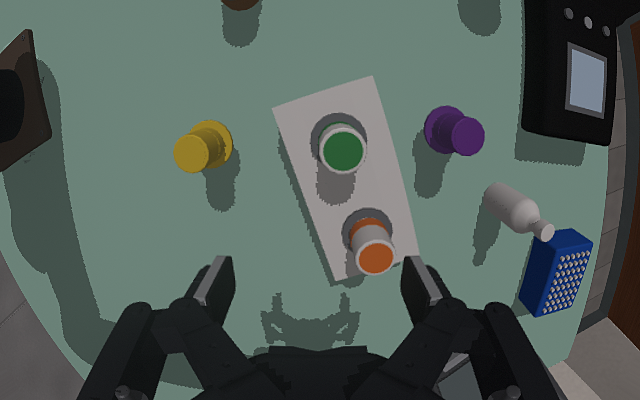

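Wrist view: green disc at (343,151), orange at (376,258), purple (467,136), yellow (192,153).

```bash
python3 - <<'E'
from h import *
c,s=np.load('w1.npy',allow_pickle=True)
h=cv2.cvtColor(c['color'],cv2.COLOR_RGB2HSV); print(h[151,343])
m=cv2.inRange(h,(50,120,40),(72,255,255))
n,l,st,ce=cv2.connectedComponentsWithStats(m)
for i in range(1,n):
    if st[i,4]>60: print(st[i],ce[i],wray(c,s,ce[i],120))
print(wray(c,s,(376,258),120))
for _ in range(5): print(bot.observe()['tool_pos'].round(1))
E
```

```text
[ 67 140  91]
[ 324  132   38   38 1147] [342.76547515 150.79337402] [ 500.71403917 -221.55819113  120.        ]
[ 508.28489543 -321.52422779  120.        ]
[ 469.6 -256.7  212.7]
[ 469.6 -256.7  212.7]
[ 469.6 -256.7  212.7]
[ 469.6 -256.7  212.7]
[ 469.6 -256.7  212.7]
```

```bash
python3 -m creep '{"dp":[[43,20,63],[43,20,63],[43,20,63]],"rotation":[[0,0,0],[0,0,0],[0,0,0]],"grip":[85,85,85]}'
python3 - <<'E'
from h import *
s=bot.observe();c=bot.read_camera('wrist');save('w2',c['color']);np.save('w2.npy',[c,s],allow_pickle=True)
h=cv2.cvtColor(c['color'],cv2.COLOR_RGB2HSV)
m=cv2.inRange(h,(50,120,40),(72,255,255))
n,l,st,ce=cv2.connectedComponentsWithStats(m)
for i in range(1,n):
    if st[i,4]>60: print(st[i],ce[i],wray(c,s,ce[i],120)); to(wray(c,s,ce[i],80),75)
E
```

```text
t: 1.7
tool_pos: [498.4, -222.6, 149.1]
tcp_rot: [0.793, 0.609, -0.001, -0.001]
ft_force: [0.5, -1.0, -0.0]
finger_gap: 85.0
[294 181  49  20 225] [318.98222222 187.10666667] [ 508.24142277 -194.13810456  120.        ]
t 1.75 pos [ 499.  -223.4  150.6] yaw 75.0 z [-0.    -0.001 -1.   ] dp [18.3  1.4 70.6] rotz 0.0 F [-0.7 -0.6  0.7] gap 85.2
[ 294  209   50   45 1725] [318.59362319 231.24405797] [ 500.79830661 -221.43376085  120.        ]
t 1.75 pos [ 499.  -223.4  150.6] yaw 75.0 z [-0.    -0.001 -1.   ] dp [-16.5   1.3  70.6] rotz 0.0 F [-0.7 -0.6  0.7] gap 85.2
```

View pics/w2.png

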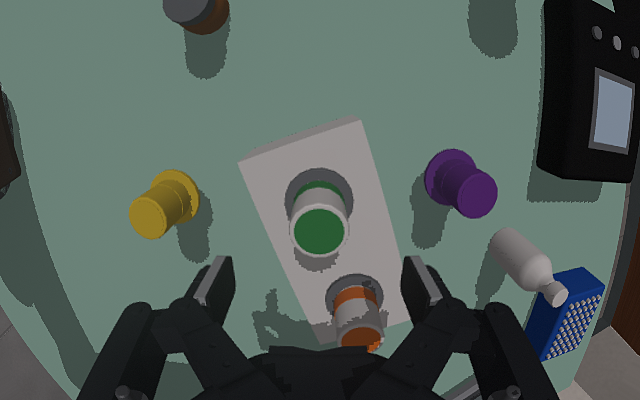

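```bash
python3 -m creep '{"dp":[[3,1,30],[3,1,55],[3,1,71],[3,1,71],[3,1,71],[3,1,71],[3,1,71],[3,1,71]],"rotation":[[0,0,0],[0,0,0],[0,0,0],[0,0,0],[0,0,0],[0,0,0],[0,0,0],[0,0,0]],"grip":[85,85,85,85,30,30,30,30]}' 40
python3 -m creep '{"dp":[[0,0,0],[0,0,0]],"rotation":[[0,0,0],[0,0,0]],"grip":[30,30]}'
python3 - <<'E'
from h import *
to([0,0,0])
c=bot.read_camera('wrist');save('w3',c['color'])
E
```

```text
t: 2.75
tool_pos: [501.1, -219.8, 80.3]
tcp_rot: [0.793, 0.609, -0.0, 0.0]
ft_force: [-3.5, 1.7, 5.4]
finger_gap: 37.2
t: 3.0
tool_pos: [501.1, -219.8, 80.3]
tcp_rot: [0.793, 0.609, -0.0, 0.0]
ft_force: [-2.7, 1.4, 5.3]
finger_gap: 37.3
t 3.0 pos [ 501.1 -219.8   80.3] yaw 75.1 z [-0. -0. -1.] dp [  83.6 -540.8   80.3] rotz None F [-2.7  1.4  5.3] gap 37.3
```

View pics/w3.png

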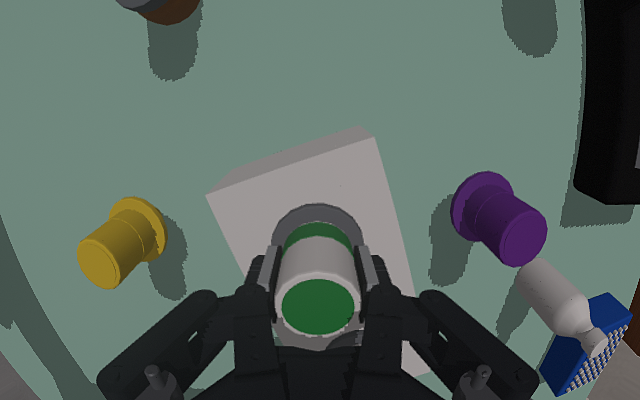

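Gripped (gap 37.3, disc at (318,307)). Lifting.

```bash
python3 -m creep '{"dp":[[0,0,-15],[0,0,-45],[0,0,-90],[0,0,-120],[0,0,-120]],"rotation":[[0,0,0],[0,0,0],[0,0,0],[0,0,0],[0,0,0]],"grip":[30,30,30,30,30]}'
python3 - <<'E'
from h import *
s=bot.observe();c=bot.read_camera('wrist');save('w4',c['color'])
h=cv2.cvtColor(c['color'],cv2.COLOR_RGB2HSV)
m=cv2.inRange(h,(50,120,40),(72,255,255))
n,l,st,ce=cv2.connectedComponentsWithStats(m)
for i in range(1,n):
    if st[i,4]>60: print(st[i],ce[i],wray(c,s,ce[i],s['tool_pos'][2]+40));to(wray(c,s,ce[i],s['tool_pos'][2]+40))
to([549.5,134,205],75)
E
```

```text
t: 3.68
tool_pos: [502.9, -220.6, 202.8]
tcp_rot: [0.793, 0.609, 0.001, 0.004]
ft_force: [-0.0, 1.4, -1.3]
finger_gap: 36.8
[282 222  71  36 791] [316.99620733 233.94310999] [ 512.38364861 -188.44690446  242.84386552]
t 3.73 pos [ 501.6 -219.8  200.2] yaw 75.1 z [ 0.003 -0.001 -1.   ] dp [ 33.    2.5 -42.7] rotz None F [-0.8  0.3 -1.9] gap 37.6
[ 282  279   72   55 3118] [317.54746632 306.38903143] [ 503.80132647 -221.6259579   242.84386552]
t 3.73 pos [ 501.6 -219.8  200.2] yaw 75.1 z [ 0.003 -0.001 -1.   ] dp [ -1.2   2.7 -42.6] rotz None F [-0.8  0.3 -1.9] gap 37.6
t 3.73 pos [ 501.6 -219.8  200.2] yaw 75.1 z [ 0.003 -0.001 -1.   ] dp [354.2 -44.7  -5.2] rotz 0.1 F [-0.8  0.3 -1.9] gap 37.6
```

View pics/w4.png

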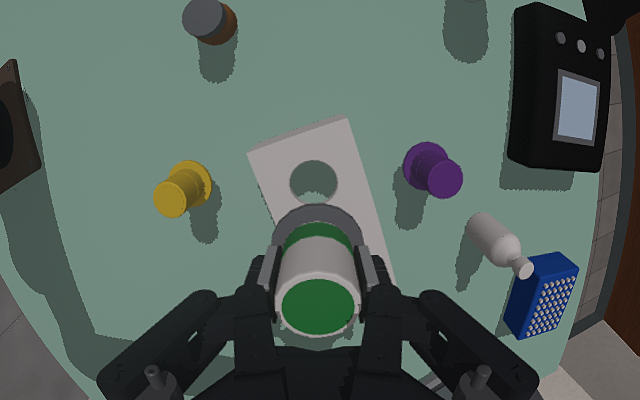

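```bash
python3 -m creep '{"dp":[[275,-36,0],[275,-36,0],[275,-36,0],[275,-36,0],[275,-36,0],[275,-36,0],[275,-36,0],[275,-36,0]],"rotation":[[0,0,0],[0,0,0],[0,0,0],[0,0,0],[0,0,0],[0,0,0],[0,0,0],[0,0,0]],"grip":[30,30,30,30,30,30,30,30]}'
python3 - <<'E'
from h import *
s=bot.observe();c=bot.read_camera('wrist');save('w5',c['color']);np.save('w5.npy',[c,s],allow_pickle=True)
d=bot.read_camera('side');save('d5',d['color'])
to([549.5,134,205],75)
E
```

```text
t: 4.72
tool_pos: [536.7, 54.3, 198.4]
tcp_rot: [0.793, 0.609, -0.001, -0.0]
ft_force: [-0.3, -0.4, -0.6]
finger_gap: 37.0
t 4.83 pos [537.   54.3 198.9] yaw 75.0 z [-0. -0. -1.] dp [80.2 -8.6 -6.1] rotz -0.0 F [ 0.3 -0.  -1.5] gap 37.0
```

View pics/w5.png

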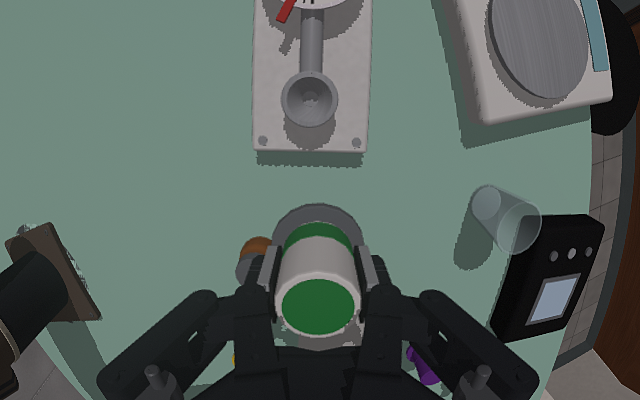

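```bash
python3 - <<'E'
from h import *
c,s=np.load('w5.npy',allow_pickle=True)
im=c['color']; save('w5z',cv2.resize(im[55:140,245:375],None,fx=6,fy=6,interpolation=cv2.INTER_CUBIC))
r=R.from_quat(s['tcp_rot'])
rel=lambda p,z:r.inv().apply(wray(c,s,p,z)-s['tool_pos']).round(1)
h=cv2.cvtColor(im,cv2.COLOR_RGB2HSV)
m=cv2.inRange(h,(50,120,40),(72,255,255)); m[:260]=0
cs=max(cv2.findContours(m,0,1)[0],key=cv2.contourArea); e=cv2.fitEllipse(cs); print(e)
for q in (38,41,44): print('disc rel tool',rel(e[0],s['tool_pos'][2]+q))
print('rim',wray(c,s,(309.5,99),60),rel((309.5,99),60))
E
```

```text
((317.56689453125, 306.3865051269531), (53.939449310302734, 71.42980194091797), 89.70392608642578)
disc rel tool [ -2.5   1.5 -38. ]
disc rel tool [ -0.    1.5 -41. ]
disc rel tool [  2.4   1.5 -44. ]
rim [551.41190781 131.89448909  60.        ] [ 78.8  -5.8 138.4]
```

View pics/w5z.png

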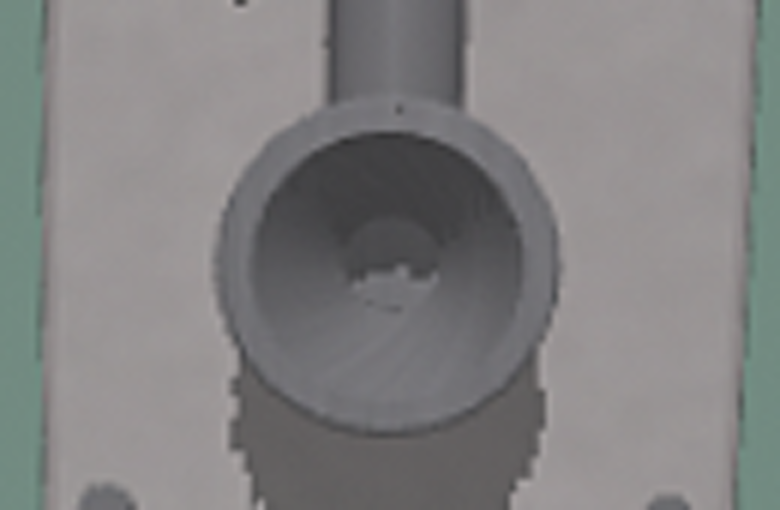

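View pics/d5.png

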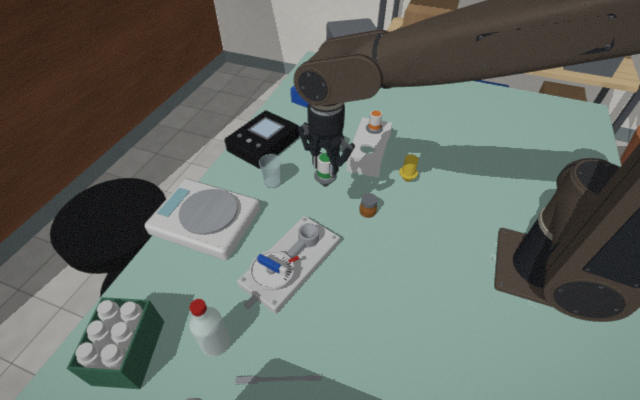

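```bash
python3 -m creep '{"dp":[[50,-4,0],[79.6,-6.8,0],[79.6,-6.8,40],[79.6,-6.8,80],[79.6,-6.8,85],[79.6,-6.8,85],[79.6,-6.8,85]],"rotation":[[0,0,0],[0,0,0],[0,0,0],[0,0,0],[0,0,0],[0,0,0],[0,0,0]],"grip":[30,30,30,30,30,30,30]}'
python3 - <<'E'
from h import *
to([551,133.4,86.6],75)
d=bot.read_camera('side');a=bot.read_camera('scene')
f=lambda im,x,y,w,h,k:cv2.resize(im[y:y+h,x:x+w],None,fx=k,fy=k,interpolation=cv2.INTER_CUBIC)
save('p6',np.vstack([f(d['color'],260,170,100,75,6)[:300],f(a['color'],290,140,100,75,6)[150:450]]))
save('p6b',np.hstack([f(d['color'],260,170,90,100,4),f(a['color'],290,130,90,100,4)]))
E
```

```text
t: 5.7
tool_pos: [552.6, 133.9, 116.5]
tcp_rot: [0.793, 0.609, 0.002, 0.001]
ft_force: [0.2, -0.6, -0.2]
finger_gap: 37.1
t 5.7 pos [552.6 133.9 116.5] yaw 75.1 z [ 0.004  0.    -1.   ] dp [-0.9 -1.6 29.9] rotz 0.1 F [ 0.2 -0.6 -0.2] gap 37.1
```

View pics/p6b.png

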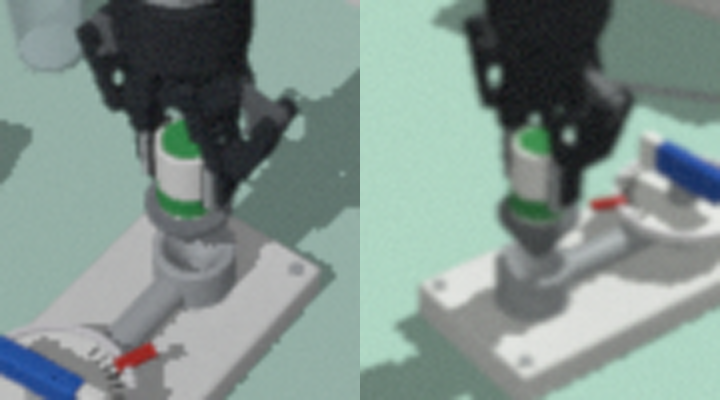

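Both views show the cone hovering over the cup. I'll check that the axes line up before lowering.

```bash
python3 - <<'E'
from h import *
S=np.load('scene0.npy',allow_pickle=True).item();D=np.load('side0.npy',allow_pickle=True).item()
def proj(c,p):
    f=200/np.tan(np.radians(c['vfov'])/2);T=np.array(c['T']);q=T[:3,:3].T@(np.array(p)-T[:3,3]);return np.array([c['cx']+f*q[0]/q[2],c['cy']+f*q[1]/q[2]])
for n,c,o in(('side',D,(260,170)),('scene',S,(290,130))):
    off=np.array(o)+(0 if n=='side' else 0)
    for z in (60,100,155): 
        q=(proj(c,(549.3,134.7,z))-off+.5)*4-.5; 
        if n=='scene': q[0]+=360
        print(n,z,q.round(1))
    # px per mm along station axes
    print((4*(proj(c,(550.3,134.7,100))-proj(c,(549.3,134.7,100)))).round(2),(4*(proj(c,(549.3,135.7,100))-proj(c,(549.3,134.7,100)))).round(2))
E
```

```text
side 60 [194.8 243.9]
side 100 [193.5 202.8]
side 155 [191.5 141.8]
[-1.55 -0.46] [-0.63  1.22]
scene 60 [532.5 260.3]
scene 100 [534.5 212.1]
scene 155 [537.4 141.6]
[1.26 0.56] [ 0.89 -0.73]
```

```bash
python3 - <<'E'
import cv2
a=cv2.imread('pics/p6b.png')
cv2.imwrite('pics/p6c.png',cv2.resize(a[100:320,120:260],None,fx=4,fy=2.7) if 0 else __import__('numpy').hstack([cv2.resize(a[110:310,130:260],None,fx=3,fy=3),cv2.resize(a[110:310,475:605],None,fx=3,fy=3)]))
E
```

```text
(no output)
```

View pics/p6c.png

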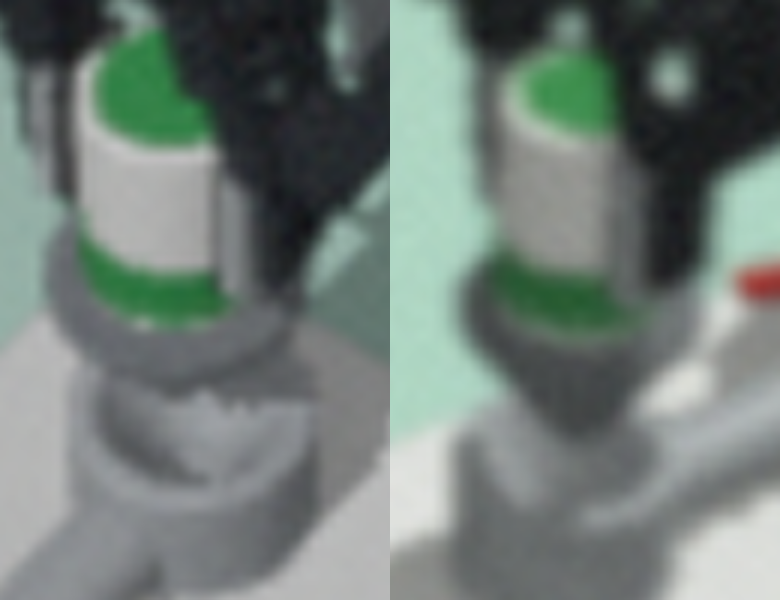

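```bash
python3 -m creep '{"dp":[[0,0,0]],"rotation":[[0,0,0]],"grip":[30]}'; python3 - <<'E'
from h import *
to([551,133.4,86.6],75)
d=bot.read_camera('side');a=bot.read_camera('scene');w=bot.read_camera('wrist');save('w7',w['color'])
np.save('d7.npy',d,allow_pickle=True);np.save('a7.npy',a,allow_pickle=True)
f=lambda im,x,y,w,h,k:cv2.resize(im[y:y+h,x:x+w],None,fx=k,fy=k,interpolation=cv2.INTER_CUBIC)
save('p7',np.hstack([f(d['color'],290,190,36,56,10),f(a['color'],316,155,36,56,10)]))
E
```

```text
t: 5.92
tool_pos: [551.6, 134.1, 115.3]
tcp_rot: [0.793, 0.609, 0.001, 0.001]
ft_force: [0.5, -0.6, -0.7]
finger_gap: 36.9
t 5.92 pos [551.6 134.1 115.3] yaw 75.1 z [ 0.002  0.    -1.   ] dp [-0.8 -0.5 28.7] rotz 0.1 F [ 0.5 -0.6 -0.7] gap 36.9
```

View pics/p7.png

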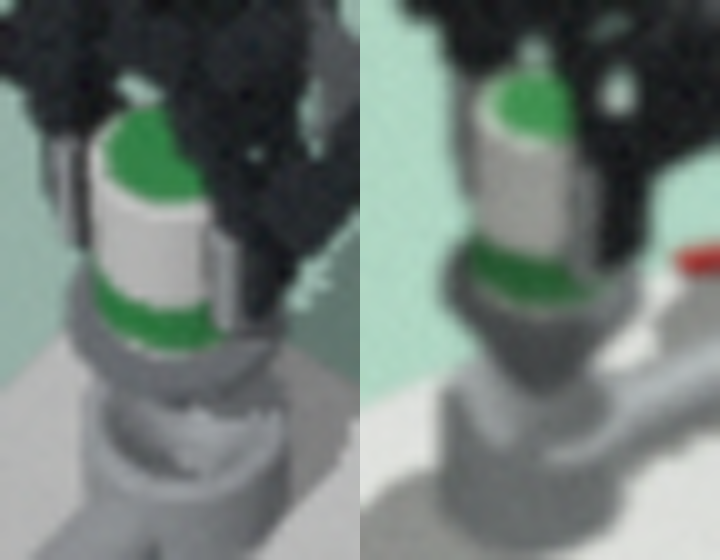

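View pics/w7.png

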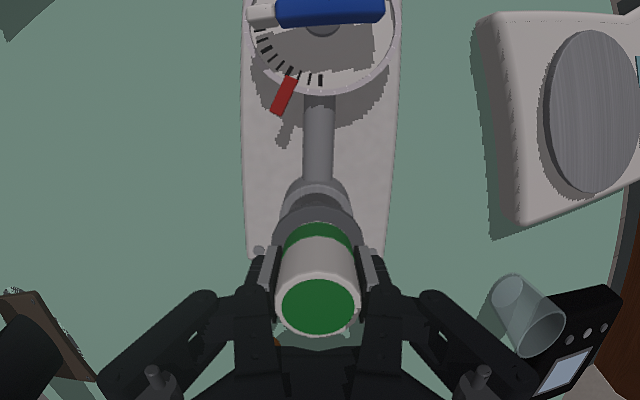

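```bash
python3 -m creep '{"dp":[[-1,-0.3,12],[-1,-0.3,22],[-1,-0.3,24],[-1,-0.3,25],[-1,-0.3,25]],"rotation":[[0,0,0],[0,0,0],[0,0,0],[0,0,0],[0,0,0]],"grip":[30,30,30,30,30]}'
python3 -m creep '{"dp":[[0,0,1],[0,0,1]],"rotation":[[0,0,0],[0,0,0]],"grip":[30,30]}'
```

```text
t: 6.7
tool_pos: [550.4, 133.2, 89.1]
tcp_rot: [0.793, 0.609, -0.0, -0.0]
ft_force: [0.6, 0.4, -1.3]
finger_gap: 37.3
t: 6.95
tool_pos: [550.4, 133.2, 88.2]
tcp_rot: [0.793, 0.609, 0.0, 0.0]
ft_force: [0.5, 0.1, -1.5]
finger_gap: 37.0
```

No contact yet at 88.2; home is expected near 86.6. Lowering gently.

```bash
python3 -m creep '{"dp":[[0,0,1],[0,0,1]],"rotation":[[0,0,0],[0,0,0]],"grip":[30,30]}'
python3 -m creep '{"dp":[[0,0,1],[0,0,1]],"rotation":[[0,0,0],[0,0,0]],"grip":[30,30]}'
```

```text
t: 7.2
tool_pos: [550.6, 133.5, 87.6]
tcp_rot: [0.793, 0.609, 0.0, -0.0]
ft_force: [-1.0, 1.1, 1.3]
finger_gap: 37.3
t: 7.45
tool_pos: [550.7, 133.7, 87.2]
tcp_rot: [0.793, 0.609, 0.0, -0.0]
ft_force: [-2.3, 2.7, 4.7]
finger_gap: 37.1
```

```bash
python3 -m creep '{"dp":[[0.6,-0.9,0],[0.6,-0.9,0.7],[0.6,-0.9,0.7]],"rotation":[[0,0,0],[0,0,0],[0,0,0]],"grip":[30,30,30]}'
```

```text
t: 7.82
tool_pos: [550.5, 134.2, 86.5]
tcp_rot: [0.793, 0.609, 0.001, 0.0]
ft_force: [-0.9, 2.0, 4.6]
finger_gap: 37.1
```

```bash
python3 -m creep '{"dp":[[0.8,-0.4,0.4],[0.8,-0.4,0.8],[0.8,-0.4,0.8]],"rotation":[[0,0,0],[0,0,0],[0,0,0]],"grip":[30,30,30]}'
```

```text
t: 8.2
tool_pos: [550.5, 134.4, 86.4]
tcp_rot: [0.793, 0.609, 0.0, 0.001]
ft_force: [-1.5, -1.4, 7.4]
finger_gap: 37.0
```

```bash
python3 -m creep '{"dp":[[0,0,0],[0,0,0],[0,0,0]],"rotation":[[0,0,0],[0,0,0],[0,0,0]],"grip":[45,55,60]}'
python3 - <<'E'
from h import *
d=bot.read_camera('side');a=bot.read_camera('scene');w=bot.read_camera('wrist');save('w8',w['color'])
f=lambda im,x,y,w,h,k:cv2.resize(im[y:y+h,x:x+w],None,fx=k,fy=k,interpolation=cv2.INTER_CUBIC)
save('p8',np.hstack([f(d['color'],290,190,36,56,10),f(a['color'],316,155,36,56,10)]))
E
```

```text
t: 8.57
tool_pos: [549.0, 134.8, 83.9]
tcp_rot: [0.793, 0.609, -0.001, -0.0]
ft_force: [-0.2, -0.6, 0.8]
finger_gap: 60.0
```

View pics/p8.png

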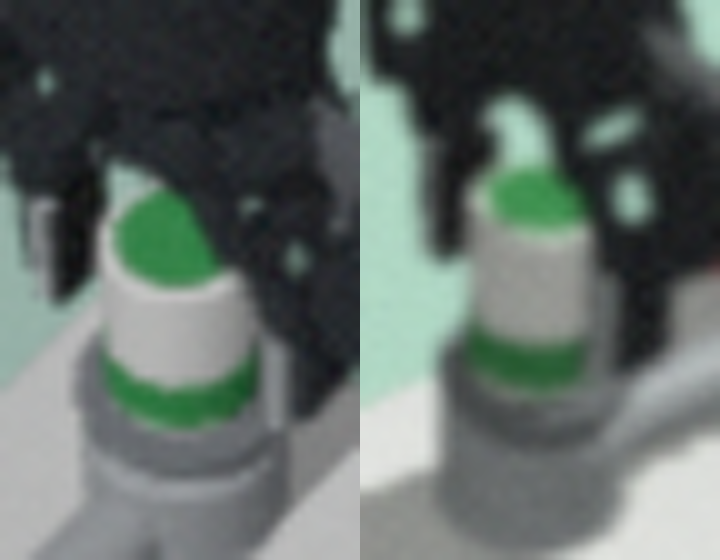

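View pics/w8.png

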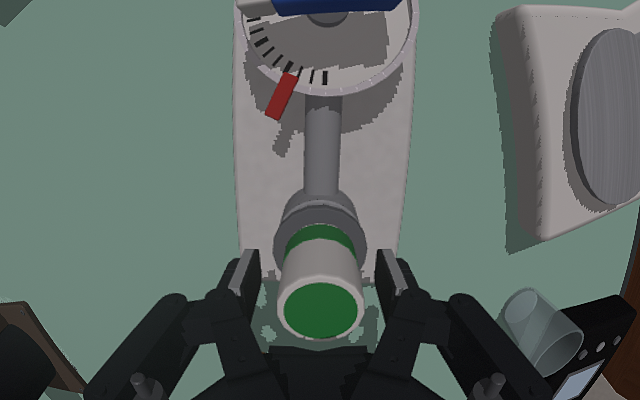

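```bash
python3 -m creep '{"dp":[[0,0,0],[0,0,-20],[0,0,-60],[0,0,-116],[0,0,-116],[0,0,-116]],"rotation":[[0,0,0],[0,0,0],[0,0,0],[0,0,0],[0,0,0],[0,0,0]],"grip":[75,75,75,75,75,75]}'
python3 - <<'E'
from h import *
to([550,134,100],-15)
s=bot.observe();w=bot.read_camera('wrist');save('w9',w['color']);np.save('w9.npy',[w,s],allow_pickle=True)
d=bot.read_camera('side');a=bot.read_camera('scene')
np.save('d9.npy',d,allow_pickle=True);np.save('a9.npy',a,allow_pickle=True)
f=lambda im,x,y,w,h,k:cv2.resize(im[y:y+h,x:x+w],None,fx=k,fy=k,interpolation=cv2.INTER_CUBIC)
save('p9',np.hstack([f(d['color'],290,190,36,56,10),f(a['color'],316,155,36,56,10)]))
for n,c in (('scene',a),('side',d)):
    h=cv2.cvtColor(c['color'],cv2.COLOR_RGB2HSV); m=cv2.inRange(h,(50,110,60),(72,255,255))
    k,l,st,ce=cv2.connectedComponentsWithStats(m)
    for i in range(1,k):
        if st[i,4]>15: print(n,st[i],ce[i],onz(c,ce[i],126.25))
E
```

```text
t: 9.48
tool_pos: [549.7, 134.9, 201.9]
tcp_rot: [0.793, 0.609, 0.001, 0.001]
ft_force: [-0.8, -0.3, 0.5]
finger_gap: 75.0
t 9.47 pos [549.7 134.9 201.9] yaw 75.1 z [ 0.002  0.    -1.   ] dp [ -0.9   0.4 101.9] rotz 90.1 F [-0.8 -0.3  0.5] gap 75.0
scene [330 172   9   5  35] [333.88571429 174.2       ] [549.41474901 135.85314601 126.25      ]
scene [327 189  13   4  35] [332.74285714 190.6       ] [586.76650633  78.36575305 126.25      ]
side [302 209  12   9  79] [307.32911392 213.29113924] [550.182765   135.24253881 126.25      ]
side [301 226  15   7  45] [308.37777778 229.35555556] [530.22426471 178.33014077 126.25      ]
```

View pics/p9.png

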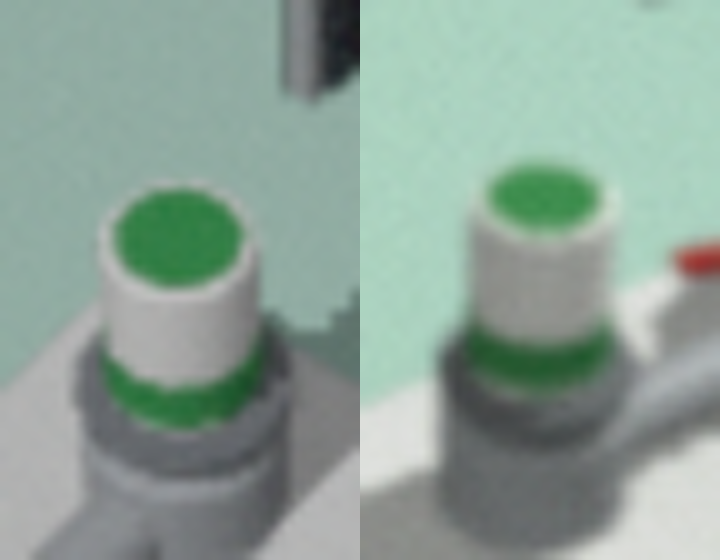

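View pics/w9.png

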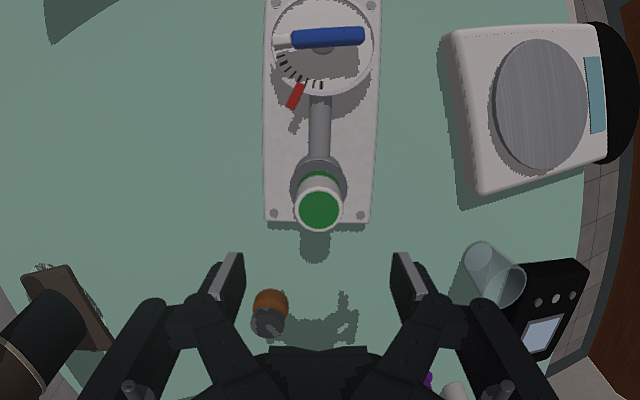

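```bash
python3 - <<'E'
from h import *
a=np.load('a9.npy',allow_pickle=True).item();d=np.load('d9.npy',allow_pickle=True).item()
# discs from crop edges
p=(316+(543-360+.5)/10-.5,155+(198+.5)/10-.5); q=(290+(179+.5)/10-.5,190+(238+.5)/10-.5)
print(p,q,tri(a,p,d,q), tri(a,(333.89,174.2),d,(307.33,213.29)))
w,s=np.load('w9.npy',allow_pickle=True)
h=cv2.cvtColor(w['color'],cv2.COLOR_RGB2HSV)
m=cv2.inRange(h,(50,120,40),(72,255,255))
k,l,st,ce=cv2.connectedComponentsWithStats(m)
for i in range(1,k):
    if st[i,4]>100: print(st[i],ce[i],wray(w,s,ce[i],126.25))
m=cv2.inRange(h,(105,150,50),(125,255,255)); m[90:]=0;m[:,:265]=0;m[:,380:]=0
ys,xs=np.nonzero(m);P=np.array([wray(w,s,t,90)[:2] for t in zip(xs,ys)]);wv,v=np.linalg.eigh(np.cov(P.T));print('blue',P.mean(0),np.degrees(np.arctan2(v[1,1],v[0,1])))
m=cv2.inRange(h,(0,150,60),(6,255,255))|cv2.inRange(h,(174,150,60),(180,255,255)); m[120:]=0;m[:,:265]=0;m[:,380:]=0
ys,xs=np.nonzero(m);P=np.array([wray(w,s,t,60)[:2] for t in zip(xs,ys)]);wv,v=np.linalg.eigh(np.cov(P.T));print('red',len(xs),P.mean(0),np.degrees(np.arctan2(v[1,1],v[0,1])))
save('w9z',cv2.resize(w['color'][0:130,255:385],None,fx=4.5,fy=4.5,interpolation=cv2.INTER_CUBIC))
E
```

```text
(333.85, 174.35) (307.45, 213.35) (array([549.79333201, 135.27560984, 126.25664841]), np.float64(0.134554372820928)) (array([549.90302139, 135.45334936, 126.65335367]), np.float64(0.34447841716871536))
[298 171  40  16 129] [317.87596899 175.13953488] [557.85042581 158.39050326 126.25      ]
[ 299  192   39   37 1143] [318.25634296 209.54680665] [551.23703894 132.28944789 126.25      ]
blue [593.2834198 261.0107067] 169.61733966850605
red 241 [552.80565003 219.16593553] 49.030237870470614
```

View pics/w9z.png

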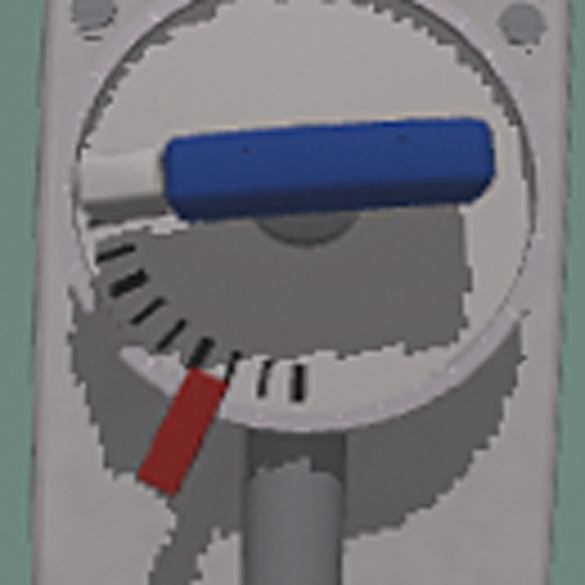

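The disc triangulates to a top height of 126.3 mm (126.25 expected) and sits over the cup axis, so the cartridge is home and upright. The handle is at about 0 and the tab is at lower left. I'll go over the valve.

```bash
python3 -m creep '{"dp":[[135,1,10],[135,1,10],[135,1,10],[135,1,10],[135,1,10],[135,1,10],[135,1,10],[135,1,10]],"rotation":[[0,0,11],[0,0,22],[0,0,33],[0,0,44],[0,0,55],[0,0,66],[0,0,77],[0,0,88]],"grip":[50,50,50,50,50,50,50,50]}'
python3 -m creep '{"dp":[[0,0,0]],"rotation":[[0,0,4]],"grip":[50]}'
python3 -m creep '{"dp":[[0,0,0]],"rotation":[[0,0,0]],"grip":[50]}'
python3 - <<'E'
from h import *
to([585.5,264.8,66],-15)
s=bot.observe();w=bot.read_camera('wrist');save('w10',w['color']);np.save('w10.npy',[w,s],allow_pickle=True)
E
```

```text
t: 10.62
tool_pos: [584.5, 264.8, 188.8]
tcp_rot: [0.996, -0.092, -0.002, 0.001]
ft_force: [0.4, 0.7, -0.1]
finger_gap: 49.6
t: 10.75
tool_pos: [584.4, 264.8, 188.7]
tcp_rot: [0.992, -0.125, -0.002, 0.001]
ft_force: [0.4, -0.8, -0.1]
finger_gap: 50.0
t: 10.88
tool_pos: [584.5, 264.9, 189.0]
tcp_rot: [0.992, -0.123, -0.001, 0.001]
ft_force: [-0.3, -1.2, -0.2]
finger_gap: 50.1
t 10.88 pos [584.5 264.9 189. ] yaw -14.1 z [-0.003 -0.001 -1.   ] dp [  1.2  -0.4 123. ] rotz 0.9 F [-0.3 -1.2 -0.2] gap 50.1
```

View pics/w10.png

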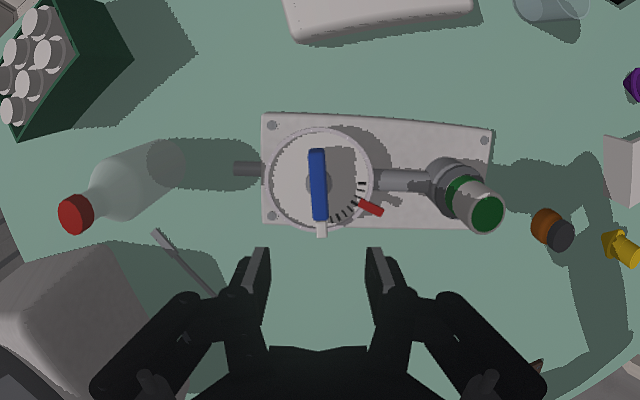

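```bash
python3 - <<'E'
from h import *
w,s=np.load('w10.npy',allow_pickle=True); im=w['color']
save('w10z',cv2.resize(im[115:245,255:395],None,fx=5.5,fy=4.6 if 0 else 5.5/1.2,interpolation=cv2.INTER_CUBIC) if 0 else cv2.resize(im[120:245,255:395],None,fx=4.8,fy=4.8,interpolation=cv2.INTER_CUBIC))
h=cv2.cvtColor(im,cv2.COLOR_RGB2HSV)
def st(m,z,n):
    q=np.zeros_like(m);q[115:245,255:395]=m[115:245,255:395]
    cs=max(cv2.findContours(q,0,1)[0],key=cv2.contourArea)
    ys,xs=np.nonzero(q);P=np.array([wray(w,s,t,z)[:2] for t in zip(xs,ys)]).astype(np.float32)
    _,v=np.linalg.eigh(np.cov(P.T));print(n,len(xs),P.mean(0),np.degrees(np.arctan2(v[1,1],v[0,1])),'rect',cv2.minAreaRect(P))
st(cv2.inRange(h,(105,150,120),(125,255,255)),90,'bluebright')
st(cv2.inRange(h,(105,150,50),(125,255,255)),90,'blue')
st(cv2.inRange(h,(0,150,60),(6,255,255))|cv2.inRange(h,(174,150,60),(180,255,255)),60,'red')
print(h[165:215:8,312:328:4])
E
```

```text
bluebright 825 [594.87274 261.7006 ] 169.84279718319323 rect ((594.208740234375, 261.7882385253906), (10.517624855041504, 56.30663299560547), 79.48727416992188)
blue 1032 [595.62555 260.50574] 169.54585391127966 rect ((596.070068359375, 260.3851318359375), (12.577445030212402, 61.00226593017578), 79.35194396972656)
red 216 [553.56244 219.40945] 49.262579108410115 rect ((553.483154296875, 219.3965301513672), (25.645158767700195, 8.745970726013184), 50.421844482421875)
[[[112 167 128]
  [112 171 124]
  [112 169 122]
  [113 155  82]]

 [[112 169 127]
  [112 168 126]
  [112 169 122]
  [112 152  92]]

 [[112 170 129]
  [112 170 126]
  [112 169 122]
  [112 158 100]]

 [[112 178 132]
  [112 172 126]
  [112 168 123]
  [112 165 108]]

 [[112 189 135]
  [112 172 126]
  [112 173 122]
  [112 169 115]]

 [[112 205 128]
  [112 172 126]
  [112 174 123]
  [112 173 124]]

 [[110 101 124]
  [112 172 126]
  [112 172 123]
  [112 173 122]]]
```

View pics/w10z.png

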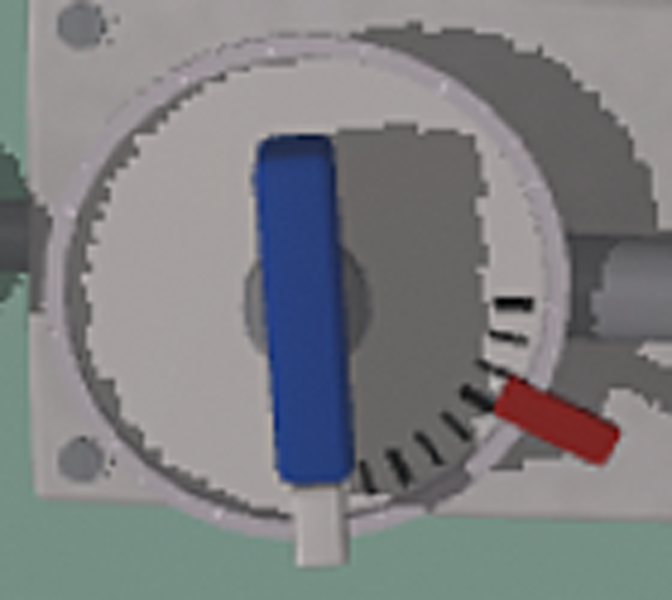

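```bash
python3 - <<'E'
from h import *
w,s=np.load('w10.npy',allow_pickle=True)
U=lambda x,y:(255+(x+.5)/4.8-.5,120+(y+.5)/4.8-.5)
L,Rr,T,B=[wray(w,s,U(*p),59) for p in((47,290),(570,280),(300,33),(300,538))]
print(L,Rr,T,B); 
ax=wray(w,s,U(308,285),59); print('dial',ax, (L+Rr)/2,(T+B)/2, np.linalg.norm(L-Rr),np.linalg.norm(T-B))
c=((L+Rr)/2+(T+B)/2)/2
print('hub at z66', wray(w,s,U(308,305),64))
rt=[wray(w,s,U(*p),60) for p in((618,433),(603,464),(512,377),(496,410))]
o=(rt[0]+rt[1])/2;i=(rt[2]+rt[3])/2; print('red tip',o,i,np.degrees(np.arctan2(*(o-i)[1::-1])), 'from dial',np.degrees(np.arctan2(*(o-c)[1::-1])),np.linalg.norm(o-c))
# handle top edges z=90: blunt corners (262,153),(333,150)?, blue front corners (276,484),(352,480); white end (297,563),(345,565)
b=[wray(w,s,U(*p),90) for p in((262,150),(334,150),(276,484),(353,480))]
m1=(b[0]+b[1])/2;m2=(b[2]+b[3])/2;print('blunt',m1,'front',m2,np.linalg.norm(m1-m2),np.degrees(np.arctan2(*(m2-m1)[1::-1])))
u=(m2-m1)/np.linalg.norm(m2-m1); print('axis from handle',m2-26*u, 'tip rel',u)
cup=wray(w,s,(487,214),126.25); print('cartridge disc',cup, 'station y dir',np.degrees(np.arctan2(*(c-cup)[1::-1])),np.linalg.norm((c-cup)[:2]))
to(c)
E
```

```text
[603.66803755 309.36754163  59.        ] [581.0735073 211.2480975  59.       ] [639.22695147 250.21277962  59.        ] [540.98978904 274.89897214  59.        ]
dial [592.22164502 260.44972113  59.        ] [592.37077242 260.30781956  59.        ] [590.10837025 262.55587588  59.        ] 100.68732846900473 101.2914023235407
hub at z66 [589.81429023 261.08125376  64.        ]
red tip [545.00463214 209.79984218  60.        ] [561.83498454 228.49289051  60.        ] -131.99840217740027 from dial -131.8435080935583 69.31474301648551
blunt [623.68097361 254.48247004  90.        ] front [565.41190071 266.14174783  90.        ] 59.42409961413537 168.68490227181772
axis from handle [590.90653849 261.04042994  90.        ] tip rel [-9.80562992e-01  1.96204534e-01 -2.39142954e-16]
cartridge disc [551.17565892 132.15371086 126.25      ] station y dir 72.7815413796078 135.34383528539638
t 10.93 pos [584.7 264.9 189.3] yaw -14.1 z [-0.002 -0.001 -1.   ] dp [  7.5   1.6 130.3] rotz None F [-0.3  0.9 -0.9] gap 50.1
```

```bash
python3 -m creep '{"dp":[[5.3,0,40],[5.3,0,80],[5.3,0,84],[5.3,0,84]],"rotation":[[0,0,-3.3],[0,0,-3.3],[0,0,-3.3],[0,0,-3.3]],"grip":[40,40,40,40]}'
python3 - <<'E'
from h import *
to([589.8,263.6,66],-10.8)
w=bot.read_camera('wrist');save('w11',w['color'])
E
```

```text
t: 11.42
tool_pos: [590.7, 263.9, 107.2]
tcp_rot: [0.996, -0.095, 0.0, -0.0]
ft_force: [0.5, -1.0, -0.1]
finger_gap: 40.3
t 11.43 pos [590.7 263.9 107.2] yaw -10.9 z [ 0.  0. -1.] dp [-0.9  0.5 41.2] rotz -0.1 F [ 0.5 -1.  -0.1] gap 40.3
```

View pics/w11.png

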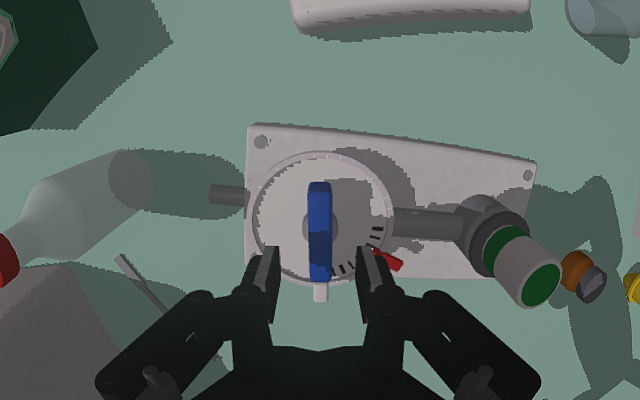

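Handle is centred between the pads (x≈320). Lowering and gripping.

```bash
python3 -m creep '{"dp":[[0,0,25],[0,0,41],[0,0,41],[0,0,41],[0,0,41],[0,0,41],[0,0,41],[0,0,41]],"rotation":[[0,0,0],[0,0,0],[0,0,0],[0,0,0],[0,0,0],[0,0,0],[0,0,0],[0,0,0]],"grip":[40,40,40,5,5,5,5,5]}' 40
```

```text
t: 12.48
tool_pos: [590.9, 262.6, 67.2]
tcp_rot: [0.996, -0.094, 0.0, 0.001]
ft_force: [-2.0, -4.9, 3.2]
finger_gap: 13.2
```

```bash
python3 -m creep '{"dp":[[0,0.8,0],[0,0.8,0],[0,0.8,0],[0,0.8,0]],"rotation":[[0,0,-6],[0,0,-14],[0,0,-22],[0,0,-30]],"grip":[5,5,5,5]}'
```

```text
t: 12.98
tool_pos: [590.8, 263.7, 67.1]
tcp_rot: [0.986, 0.168, 0.001, -0.001]
ft_force: [-1.0, 1.2, 1.6]
finger_gap: 13.2
```

```bash
python3 -m creep '{"dp":[[0,0,0],[0,0,0],[0,0,0],[0,0,0],[0,0,0]],"rotation":[[0,0,-8],[0,0,-16],[0,0,-23],[0,0,-29],[0,0,-29]],"grip":[5,5,5,5,5]}'
python3 - <<'E'
from h import *
to([590,263,67],48.3)
w=bot.read_camera('wrist');save('w12',w['color'])
E
```

```text
t: 13.6
tool_pos: [590.1, 264.7, 67.1]
tcp_rot: [0.913, 0.407, 0.001, -0.001]
ft_force: [-3.0, 4.3, 3.8]
finger_gap: 13.1
t 13.6 pos [590.1 264.7  67.1] yaw 48.0 z [ 0.     0.003 -1.   ] dp [-1.3  1.   0.1] rotz -0.3 F [-3.   4.3  3.8] gap 13.1
```

View pics/w12.png

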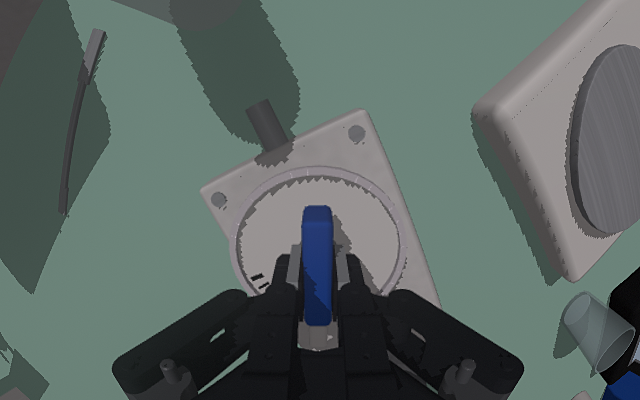

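```bash
python3 -m creep '{"dp":[[0,0,0],[0,0,0],[0,0,0],[0,0,-30],[0,0,-80],[0,0,-125],[0,0,-125],[0,0,-125]],"rotation":[[0,0,0],[0,0,0],[0,0,0],[0,0,0],[0,0,0],[0,0,0],[0,0,0],[0,0,0]],"grip":[25,40,45,45,45,45,45,45]}'
python3 - <<'E'
from h import *
s=bot.observe();w=bot.read_camera('wrist');save('w13',w['color']);np.save('w13.npy',[w,s],allow_pickle=True)
to([590,263,190])
im=w['color']; save('w13z',cv2.resize(im[110:260,245:395],None,fx=4,fy=4,interpolation=cv2.INTER_CUBIC))
h=cv2.cvtColor(im,cv2.COLOR_RGB2HSV)
def st(m,z,n):
    q=np.zeros_like(m);q[110:260,245:395]=m[110:260,245:395]
    ys,xs=np.nonzero(q);P=np.array([wray(w,s,t,z)[:2] for t in zip(xs,ys)]).astype(np.float32)
    _,v=np.linalg.eigh(np.cov(P.T));print(n,len(xs),P.mean(0),np.degrees(np.arctan2(v[1,1],v[0,1])),'rect',cv2.minAreaRect(P))
st(cv2.inRange(h,(105,140,50),(125,255,255)),90,'blue')
st(cv2.inRange(h,(0,150,60),(6,255,255))|cv2.inRange(h,(174,150,60),(180,255,255)),60,'red')
E
```

```text
t: 14.65
tool_pos: [589.9, 262.7, 189.9]
tcp_rot: [0.913, 0.407, -0.0, -0.0]
ft_force: [0.1, 0.6, -0.1]
finger_gap: 45.1
t 14.7 pos [589.3 262.6 188.8] yaw 48.1 z [-0.003 -0.001 -1.   ] dp [ 0.8  0.2 -1.2] rotz None F [-0.2  0.2 -0.2] gap 44.9
blue 1055 [594.63007 267.23532] 48.13007311841129 rect ((593.7586669921875, 266.59063720703125), (61.67599868774414, 11.960939407348633), 48.460670471191406)
red 72 [548.24    213.91638] 59.55212505955266 rect ((548.703369140625, 214.1660919189453), (10.250876426696777, 7.029205799102783), 48.14638900756836)
```

View pics/w13.png

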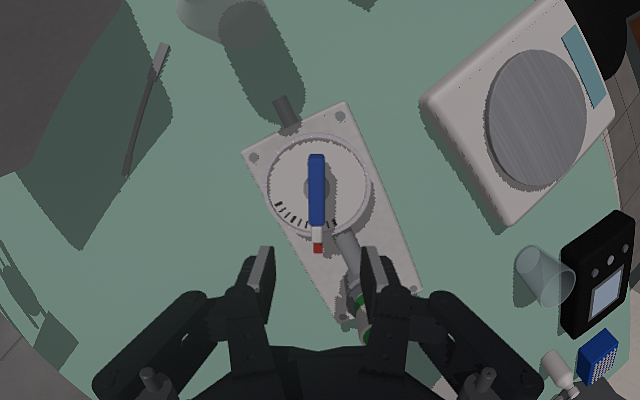

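View pics/w13z.png

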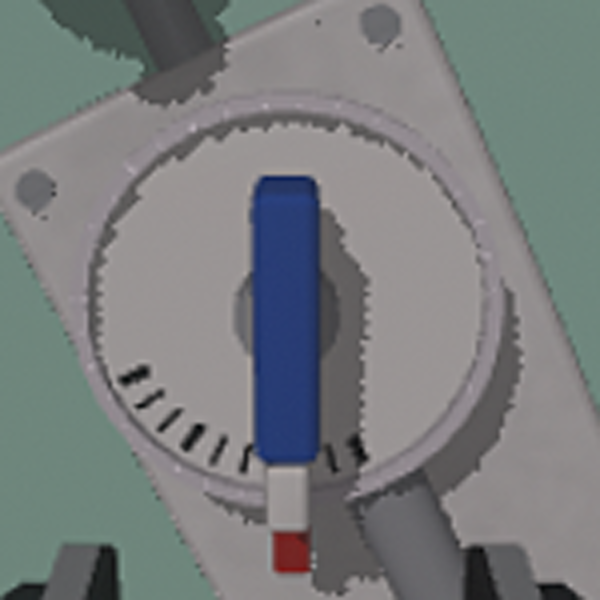

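The handle (228.2°) and tab (about 228.1°) line up. Last check is the cartridge and the bystanders, from the fixed cameras.

```bash
python3 - <<'E'
from h import *
a=bot.read_camera('scene');d=bot.read_camera('side');save('s14',a['color']);save('d14',d['color'])
C={}
for n,c in (('scene',a),('side',d)):
    h=cv2.cvtColor(c['color'],cv2.COLOR_RGB2HSV)
    m=cv2.inRange(h,(50,110,60),(72,255,255))
    k,l,st,ce=cv2.connectedComponentsWithStats(m)
    for i in range(1,k):
        if st[i,4]>15: print(n,st[i],ce[i]); C.setdefault(n,ce[i])
print(tri(a,C['scene'],d,C['side']))
f=lambda im,x,y,w,h,k:cv2.resize(im[y:y+h,x:x+w],None,fx=k,fy=k,interpolation=cv2.INTER_CUBIC)
save('p14',np.hstack([f(d['color'],230,190,110,120,3.5),f(a['color'],290,140,110,120,3.5)]))
E
```

```text
scene [330 172   9   5  34] [333.94117647 174.26470588]
scene [327 189  13   4  33] [333.        190.6969697]
side [302 209  12   9  81] [307.43209877 213.28395062]
side [301 226  15   7  45] [308.37777778 229.35555556]
(array([549.89103761, 135.36861058, 126.53113379]), np.float64(0.047683521061877135))
```

View pics/p14.png

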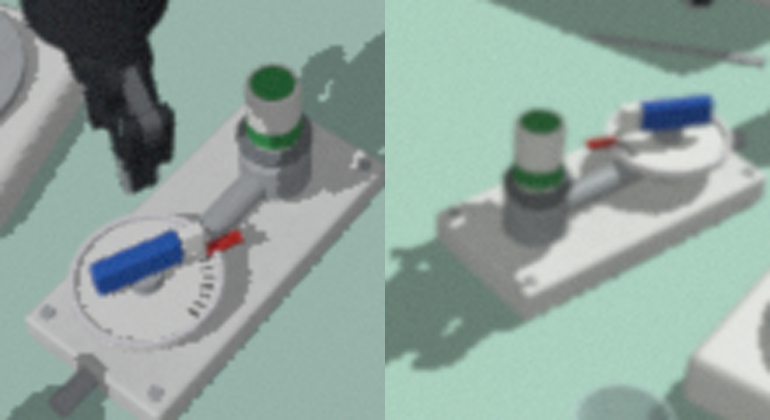

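View pics/s14.png

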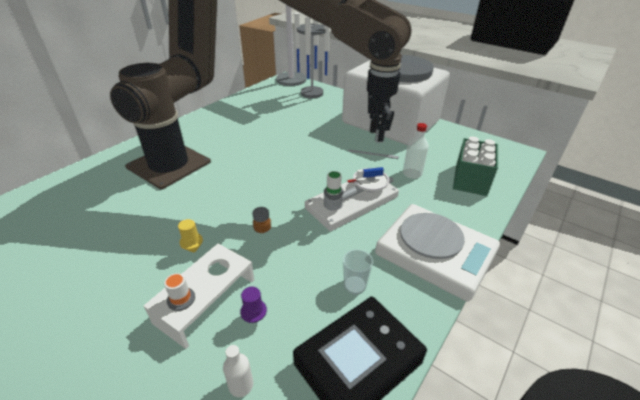

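The cartridge is unmoved in the cup with its disc at (334,174), the handle points at the tab, the bystanders haven't moved, and the gripper is clear.

```bash
python3 -c "
from workcell import bot
print(bot.finish_job())"
```

```text
the job is handed in; nothing more can be done
None
```

I moved the green cartridge from the rack into the steel cup and pressed it home. I then gripped the valve handle, turned it about 59° counterclockwise onto the red tab, let go and raised the gripper clear. The job was handed in at about 15 s of the 48 s allowed; no verdict was reported.

**Cartridge:** after the valve turn its top measured 126.5 mm high, against 126.25 mm expected when home. It stood within about 1 mm of the cup axis and hadn't moved since I let go of it.

**Valve:** the handle pointed along 228.2° and the tab along about 228.1°, well inside the 0.1 rad (5.7°) limit. An earlier, fuller view of the tab gave 228° to 230.4°, depending on how I measured it.

**Other objects:** the orange cartridge and the bystanders visible in the last scene picture looked unmoved. I judged this by eye and didn't measure it.

**Disagreement:** positions from the wrist camera and the fixed cameras differed by 2–3 mm throughout. I used relative offsets and contact forces to place the cartridge and grip the handle.

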